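# Load power modules into a vise and start their test

### The job

The bench isolator is on: switch it fully off before you touch any power module, crank the empty vise open, then stand every power module upright on the bed of the vise, side by side between the jaws with their 38 mm thickness across the gap, and crank the vise until its sprung jaw plate presses all of them firmly and squarely against the fixed jaw. Then switch the isolator fully on and press the tester's plunger down to its stop and let it go, leaving the modules clamped and the isolator on. Do not handle the modules while the isolator is on, and do not disturb the screwdriver, the jar or the battery.

Things in the scene. Friction and masses are not known exactly. Their poses are not given: they have to be found in the camera images.
- vise: Grey machine vise fixed to the bench; origin on the bench under its middle, x from the crank towards the fixed jaw, y along the jaws, z up. Its flat steel bed is 75 mm above the bench. Both jaws are 220 mm long and rise 22 mm above the bed. Steel end stops 30 mm high close the gap at y = +-112 mm. All modules fit in one row along y. Clamped, a module's centre is at x = +11 mm.
- fixed_jaw_face (a point): Foot of the fixed jaw's face, at bed height: vise x = 30 mm, y = 0. The fixed jaw is on its +x side. Axes as the vise's.
- plate_face (a point): Foot of the face of the rubber-faced sprung plate on the moving jaw, at bed height. It is at vise x = -22 mm (52 mm gap) with the crank at 0 and moves along +x by 8 mm per crank turn, until it meets a module. Axes as the vise's.
- crank_axis (a point): Point on the crank's axis, which runs along the vise's x, 62 mm above the bench, at vise x = -85 mm, y = 0. The crank arm, 10 mm thick, turns here; the screw's bearing block (60 mm wide) is at vise x = -60 to -75 mm. The crank does not travel with the jaw.
- crank (a joint): Crank angle in rad: 0 (open, arm straight up) to 13.35 (hard stop at the end of the screw). Starts nearly closed, at 9.5 to 12. It grows, and the jaw closes, turning clockwise as seen looking along the vise's +x (from the top towards the vise's -y, then down). Needs about 3.5 N at the sleeve, stays where left. The plate meets modules at about 11; beyond 12.3 they are firmly held.
- crank_knob (a point): Middle of the crank's grip sleeve: a level black plastic cylinder 18 mm thick, 52 mm long along the vise's x, 35 mm off the crank axis, this point at vise x = -119 mm. The sleeve spins freely on its pin: grip it from above, fingers closing along the vise's y, and carry it round without turning the gripper. Its lowest height is 27 mm over the bench.
- jaw_pad (a joint): How far the sprung plate is pressed in, m: 0 with nothing clamped, about 0.003 with modules clamped and the crank at its end (about 15 N), 0.004 at its own stop.
- module1: Power module: an upright block, aluminium on a heavy 14 mm copper base, 38 mm thick (own x) by 42 mm wide (own y) by 60 mm tall, with fins drawn on its two narrow sides and three brass dots on its black top; 0.18 to 0.33 kg. Origin at the centre of its underside, z up. Half a turn about z makes no difference. All modules are alike; between two and four are present (absent ones read None).
- module2: Power module: an upright block, aluminium on a heavy 14 mm copper base, 38 mm thick (own x) by 42 mm wide (own y) by 60 mm tall, with fins drawn on its two narrow sides and three brass dots on its black top; 0.18 to 0.33 kg. Origin at the centre of its underside, z up. Half a turn about z makes no difference. All modules are alike; between two and four are present (absent ones read None).
- module3: Power module: an upright block, aluminium on a heavy 14 mm copper base, 38 mm thick (own x) by 42 mm wide (own y) by 60 mm tall, with fins drawn on its two narrow sides and three brass dots on its black top; 0.18 to 0.33 kg. Origin at the centre of its underside, z up. Half a turn about z makes no difference. All modules are alike; between two and four are present (absent ones read None).
- module4: Power module: an upright block, aluminium on a heavy 14 mm copper base, 38 mm thick (own x) by 42 mm wide (own y) by 60 mm tall, with fins drawn on its two narrow sides and three brass dots on its black top; 0.18 to 0.33 kg. Origin at the centre of its underside, z up. Half a turn about z makes no difference. All modules are alike; between two and four are present (absent ones read None).
- isolator_base: Grey block 70 by 50 by 25 mm fixed to the bench that carries the isolator lever; origin under its centre, the lever swings in its x-z plane about an axle 22 mm above the bench.
- isolator (a joint): Isolator lever angle in rad: 0 = off, leaning towards the block's -x (the robot's side); 1.0 = on, leaning towards +x; upright at 0.5. Hard stops at 0 and 1.0; it moves lightly (about 1 N) and stays where it is left.
- isolator_tip (a point): Centre of the black ball, 26 mm in diameter, at the tip of the isolator lever, 80 mm from the axle (92 mm above the bench at either end); can be pushed from either side.
- tester: Grey tester box 80 by 75 by 35 mm fixed to the bench, origin under its centre, with a green display and a spring plunger on top at its x = -12 mm.
- plunger (a joint): Travel of the start plunger in m: 0 = up, 0.012 = pressed to its stop. It springs back by itself; needs about 2 N to start and 6 N at the stop.
- plunger_top (a point): Centre of the top of the plunger's black head, a disc 34 mm in diameter, 67 mm above the bench when up; pressed straight down.
- screwdriver: Bystander: screwdriver with a black handle, lying on the bench.
- jar: Bystander: amber jar, 50 mm in diameter, 60 mm tall, origin at its underside.
- battery: Bystander: blue battery block, 70 by 100 by 72 mm, origin under its centre.

How it is judged:
By the outcome, as a careful person would: the job done as asked, in the order asked, and still so for the second after the job is handed in, with the robot touching nothing.
Of module1, module2, module3, module4 only 2 to 4 are there at a start; the rules pass over those that are not, and their reading is None.
At some moment in a run one of module1, module2, module3, module4 may be knocked a few centimetres aside while the robot is not near it.
It also fails if it takes over 210 s, if anything falls off the work surface, if the arm or the gripper's body presses on something with over 40 N, if the wrist force passes 120 N, or if a joint passes its speed limit or range.

### The arm

A 6-joint arm with a two-finger parallel gripper is mounted at the origin on the work surface. World frame = base frame: x ahead of the robot, y to its left, z up, the work surface at z = 0. Lengths are in m, angles in degrees, forces in N, time in s.
With the tool pointing down it reaches from about 0.25 to 0.725 m from the base axis. Payload 9.7 kg.
Tool frame: the origin (TCP) lies midway between the tips of the shut fingers; the grasp point (between the pads) lies 19 mm behind it; z points along the fingers, y is the line along which they close (so a half turn about z gives the same grasp; the last joint's range is limited). The gripper opens to 85 mm and grips with 20 to 120 N. Pads are 22 mm wide; open, the fingers measure 114 mm over their backs; the gripper's body (76 mm by 85 mm) begins 54 mm behind the grasp point. The pads swing forward as they close: fully open they stand 13 mm farther back than shut.
Start: joints at [74.599, 4.979, 10.078, 95.1, 0, 90], TCP at [0.146, 0.53, 0.231] pointing down, gripper open.
Joint ranges: [-179.16, 179.16], [-48.56, 103.87], [-65.8, 70.77], [-126.05, 130.52], [-82.76, 87.17], [-180, 180]. Speed limits (degrees/s): [127.2, 127.2, 147.25, 180, 180, 180].

### API

Orientations are given as [roll, pitch, yaw] about the fixed x, y, z axes, in that order (R = Rz(yaw) Ry(pitch) Rx(roll)).
In Python, from workcell import readout, imaging, bot, spotter gives the robot as it stands.
- The arm moves only by the shell command python3 -m jog 'ROWS' [FORCE]. ROWS is JSON, a list of rows, each an object with "rotation": the turn, a rotation vector about the world's x, y, z in degrees, a list of three; "translation": the shift along the world's x, y, z in mm, a list of three; "grip": the finger opening in mm, from 0 to 85.4. In form: [{"rotation": [wx, wy, wz], "translation": [dx, dy, dz], "grip": grip}, ...]. A call has 1 to 20 rows; each row is the pose to reach, as a shift and turn from the pose commanded when the call began; what a row does not reach only later rows make up. A row lasts 1/10 s, in which the tool goes at most 50 mm and 8.59 degrees, less where a joint would pass 70% of its speed; a pose out of reach is approached as far as the arm can. A call with a gripper value outside its range is refused whole. The fingers move at their own pace and stop on an object; FORCE is the grip in N (left out, the last holds). Time passes only in rows, so rows that repeat a pose let the fingers close. It gives the time, the measured TCP pose, the force, the opening and the grip force at its end, in the units of the state.
- readout.get_obs(): the state, without advancing time (a new reading comes with each control period).
- imaging.camera(name): name is "scene" or "side" or "wrist"; returns (picture, depth): 480x640x3 uint8, red, green, blue; 480x640 float32, m along the optical axis (not along the pixel's ray), 0 where there is no reading.
- imaging.camera_info(name): a dict with "vertical_fov" (degrees; the focal length in pixels is half the picture's height over the tangent of half this angle, whatever the lens; pixels are square), "cx", "cy" (the principal point, pixels), "k1" (the pictures are not rectified: a ray, as slopes to the right and down, at radius r is drawn at 1 + k1 r^2 times it, then the intrinsics apply), "extrinsics" (4x4, takes a point from camera to world coordinates); the wrist camera has in their place "tool_from_camera" (4x4, takes a point from camera to tool coordinates, whose origin is the TCP and whose axes are the flange's). Camera axes: x right, y down, z forward; pixel columns grow to the right and rows downward; lengths in m; the calibration is good to about 2 mm. A picture is of the moment at which its call begins: read the wrist's pose just before it. camera_info takes no time and is no camera call.
- bot.job_done(): hands the job in; it is judged then, once.
Trained networks look in the newest picture that a camera, given by its name, has taken for a name from the list of things; names that differ only in an ending like _2 or _b are one class to them, and where a whole thing is asked for, a point or a joint stands for the part that bears it (a point fixed in the world has none). Each returns a list of dicts, best first, with "confidence" (0 to 1); they miss things now and then, are a little off and sometimes report something else, mostly with a low value. They report only what shows in the picture. A call takes as long as a camera call.
- spotter.spot_in(camera, target): "box" ([centre column, centre row, width, height] in pixels, round what is visible of it).
- spotter.mark_of(camera, target): "uv" ([column, row] in pixels: a listed point, or the origin of a listed thing).
The state is a dict: "time": time; "q": joint angles; "qd": joint speeds; "joint_efforts": joint torques, N m; "ee_pos": TCP position; "tcp_rot": TCP orientation; "wrist_force": force on the tool from outside, world axes, zero at the start; "torque": the same for the moment, N m; "opening": finger opening in m; "grasp_force": force on a finger pad.
Only numpy, scipy, OpenCV 4.12 (cv2) and the standard library are available. Lean on these libraries where they do the work, as an engineer would, in place of code of your own. Each camera call takes 0.05 s, during which the arm holds its last target. There are 200 camera calls.

## Working session

There is one attempt and no reset: what is moved stays moved. The work goes in short steps, Python scripts to look and compute and a shell command to move; the robot and the scene stay as the last step left them, time stands still between calls to the robot, and variables do not carry over. Pictures are saved under pics/ and viewed, at most 16 in all, crops included, and the job is handed in when it is done.

```bash
ls; mkdir -p pics
cat > h.py <<'E'
import numpy as np, cv2
from workcell import readout, imaging, bot, spotter
from scipy.spatial.transform import Rotation as R
def T_of(name,obs=None):
    i=imaging.camera_info(name)
    if 'extrinsics' in i: return np.array(i['extrinsics']),i
    o=obs or readout.get_obs(); T=np.eye(4)
    T[:3,:3]=R.from_euler('xyz',o['tcp_rot'],degrees=True).as_matrix(); T[:3,3]=o['ee_pos']
    return T@np.array(i['tool_from_camera']),i
def rays(uv,name,obs=None):
    T,i=T_of(name,obs); f=240/np.tan(np.radians(i['vertical_fov']/2))
    uv=np.atleast_2d(np.array(uv,float))
    K=np.array([[f,0,i['cx']],[0,f,i['cy']],[0,0,1]])
    n=(uv-[i['cx'],i['cy']])/f; s=n.copy()
    for _ in range(20): s=n/(1+i['k1']*(s**2).sum(1,keepdims=True))
    return T,np.c_[s,np.ones(len(s))]
def at_z(uv,name,z,obs=None):
    T,d=rays(uv,name,obs); w=d@T[:3,:3].T; o=T[:3,3]
    return o+w*((z-o[2])/w[:,2])[:,None]
def at_d(uv,depth,name,obs=None):
    T,d=rays(uv,name,obs); return (d*np.atleast_1d(depth)[:,None])@T[:3,:3].T+T[:3,3]
def cloud(depth,name,obs=None):
    v,u=np.mgrid[0:480,0:640]; T,d=rays(np.c_[u.ravel(),v.ravel()],name,obs)
    return ((d*depth.reshape(-1,1))@T[:3,:3].T+T[:3,3]).reshape(480,640,3)
def save(n,p): cv2.imwrite('pics/'+n,cv2.cvtColor(p,cv2.COLOR_RGB2BGR))
E
python3 - <<'E'
from h import *
print(readout.get_obs())
for c in ['scene','side','wrist']:
    p,d=imaging.camera(c); save(c+'0.png',p); np.save(c+'0.npy',d); T,i=T_of(c);print(c,i['vertical_fov'],i['k1'],T[:3].round(3).tolist())
    P=cloud(d,c)
    for t in ['module1','vise','crank_knob','fixed_jaw_face','plate_face','crank_axis','isolator_tip','isolator_base','plunger_top','tester','jar','battery','screwdriver']:
        for m in spotter.mark_of(c,t)[:5]:
            u,v=np.round(m['uv']).astype(int); 
            if m['confidence']>.3: print(c,t,round(m['confidence'],2),u,v,P[min(max(v,0),479),min(max(u,0),639)].round(3),'z0',at_z(m['uv'],c,0)[0].round(3))
print(readout.get_obs()['time'])
E
```

```text
pics
{'time': 0.0, 'q': array([ 7.45976666e+01,  5.01063936e+00,  1.00354126e+01,  9.50997704e+01,
       -1.27584314e-03,  9.00019474e+01]), 'qd': array([-0.0394585 ,  0.00435029,  0.05013497,  0.07605551,  0.07086881,
        0.02490024]), 'joint_efforts': array([-8.79950312e-04, -5.20386815e+01,  4.64806473e+01,  1.61459885e-02,
       -5.42958514e-05,  1.84361556e-05]), 'ee_pos': array([0.14602362, 0.53002719, 0.23059608]), 'tcp_rot': array([-1.79925003e+02,  1.27839107e-03,  1.64595721e+02]), 'wrist_force': array([-0.09403127,  0.20633468,  0.1975052 ]), 'torque': array([-0.02293163,  0.01229326, -0.02405908]), 'grasp_force': 0.0, 'opening': 0.08511475504266275}
scene 53.01956309004589 -0.04921179127936537 [[0.711, 0.523, -0.47, 1.116], [0.703, -0.535, 0.468, -0.501], [-0.007, -0.664, -0.748, 0.946]]
scene module1 0.76 171 320 [ 0.47  -0.325  0.035] z0 [ 0.447 -0.318  0.   ]
scene module1 0.59 227 278 [ 0.467 -0.163  0.036] z0 [ 0.44  -0.149 -0.   ]
scene module1 0.34 321 210 [0.494 0.129 0.075] z0 [0.44  0.184 0.   ]
scene vise 0.57 345 245 [0.63  0.071 0.093] z0 [0.576 0.134 0
[... 1876 characters left out ...]
5 353 309 [0.485 0.143 0.071] z0 [0.5   0.094 0.   ]
side isolator_tip 0.54 244 371 [0.603 0.36  0.103] z0 [0.642 0.311 0.   ]
side isolator_base 0.66 263 401 [0.569 0.366 0.032] z0 [0.579 0.354 0.   ]
side plunger_top 0.68 336 426 [0.427 0.375 0.07 ] z0 [0.438 0.346 0.   ]
side tester 0.59 330 440 [0.431 0.39  0.043] z0 [0.437 0.374 0.   ]
side jar 0.86 243 233 [0.802 0.013 0.032] z0 [ 0.819 -0.012  0.   ]
side battery 0.75 196 385 [0.678 0.401 0.071] z0 [0.709 0.373 0.   ]
side screwdriver 0.93 307 192 [ 0.74  -0.206 -0.001] z0 [ 0.74  -0.205  0.   ]
wrist 70.84533273134146 -0.04561909995203171 [[0.266, 0.921, 0.286, 0.073], [0.964, -0.254, -0.08, 0.55], [-0.001, 0.297, -0.955, 0.373]]
2.1
```

View pics/scene0.png

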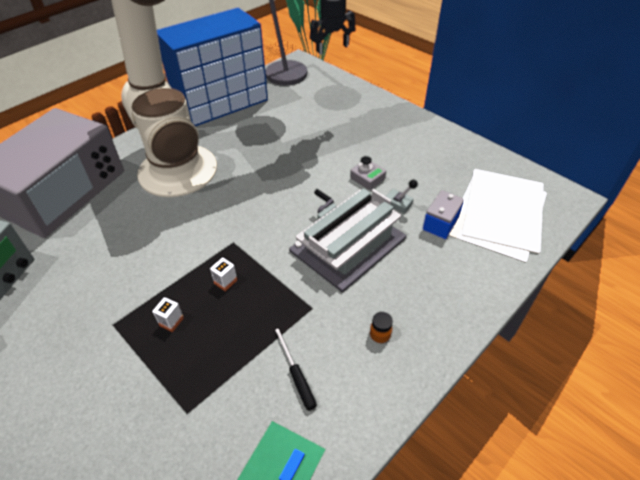

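View pics/side0.png

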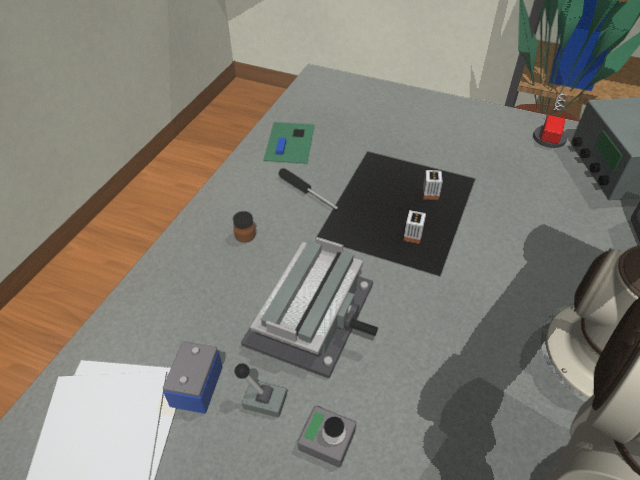

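The scene shows two modules on the black mat (167,313; 223,272), the vise at centre and the isolator leaning +x towards the battery. Next I'll take a close wrist view.

```bash
python3 -m jog '[{"rotation":[0,0,0],"translation":[100,-80,70],"grip":0},{"rotation":[0,0,0],"translation":[320,-260,70],"grip":0},{"rotation":[0,0,0],"translation":[320,-260,70],"grip":0},{"rotation":[0,0,0],"translation":[320,-260,70],"grip":0},{"rotation":[0,0,0],"translation":[320,-260,70],"grip":0},{"rotation":[0,0,0],"translation":[320,-260,70],"grip":0},{"rotation":[0,0,0],"translation":[320,-260,70],"grip":0},{"rotation":[0,0,0],"translation":[320,-260,70],"grip":0},{"rotation":[0,0,0],"translation":[320,-260,70],"grip":0},{"rotation":[0,0,0],"translation":[320,-260,70],"grip":0},{"rotation":[0,0,0],"translation":[320,-260,70],"grip":0},{"rotation":[0,0,0],"translation":[320,-260,70],"grip":0}]' 40
cat > look.py <<'E'
from h import *
import sys
def look(tag,targets,cam='wrist',zs={}):
    o=readout.get_obs(); p,d=imaging.camera(cam); save(tag+'.png',p); np.savez(tag,d=d,p=p,pos=o['ee_pos'],rot=o['tcp_rot'])
    P=cloud(d,cam,o)
    for t in targets:
        for m in spotter.mark_of(cam,t)[:5]:
            u,v=np.round(m['uv']).astype(int)
            if m['confidence']>.3:
                z=zs.get(t,0); print(t,round(m['confidence'],2),u,v,P[min(max(v,0),479),min(max(u,0),639)].round(3),'z%g'%z,at_z(m['uv'],cam,z,o)[0].round(4))
    return p,d,P
Z=dict(vise=0,crank_knob=.06,fixed_jaw_face=.075,plate_face=.075,crank_axis=.062,isolator_tip=.092,plunger_top=.067)
if __name__=='__main__': look(sys.argv[1],sys.argv[2:],zs=Z)
E
python3 look.py w1 vise crank_knob fixed_jaw_face plate_face crank_axis isolator_tip isolator_base plunger_top tester battery
```

```text
time: 3.3
ee_pos: [0.4654, 0.2708, 0.3012]
tcp_rot: [-180.0, -0.0, 164.6]
wrist_force: [-0.3, 0.2, 1.1]
opening: -0.0001
grasp_force: 0.0
vise 0.88 247 284 [0.531 0.168 0.097] z0 [0.5703 0.1347 0.    ]
vise 0.74 418 305 [0.606 0.349 0.102] z0 [0.6706 0.3667 0.    ]
crank_knob 0.84 233 211 [0.45  0.176 0.08 ] z0.06 [0.4533 0.1697 0.06  ]
fixed_jaw_face 0.72 243 331 [0.448 0.249 0.345] z0.075 [0.6009 0.1343 0.075 ]
plate_face 0.66 233 300 [0.547 0.145 0.096] z0.075 [0.5565 0.1364 0.075 ]
plate_face 0.39 220 245 [0.485 0.146 0.075] z0.075 [0.4853 0.1466 0.075 ]
crank_axis 0.57 220 241 [0.481 0.147 0.072] z0.062 [0.4836 0.1431 0.062 ]
isolator_tip 0.9 421 307 [0.607 0.352 0.106] z0.092 [0.6154 0.354  0.092 ]
isolator_tip 0.4 27 256 [ 0.442 -0.141  0.024] z0.092 [ 0.4333 -0.0704  0.092 ]
isolator_tip 0.37 231 210 [0.449 0.173 0.076] z0.092 [0.4462 0.178  0.092 ]
isolator_base 0.59 398 253 [0.568 0.349 0.032] z0 [0.5809 0.3547 0.    ]
plunger_top 0.9 396 143 [0.428 0.368 0.067] z0.067 [0.4281 0.368  0.067 ]
tester 0.7 392 154 [0.438 0.361 0.066] z0 [0.4467 0.3742 0.    ]
tester 0.32 27 254 [ 0.439 -0.141  0.022] z0 [ 0.4419 -0.1635  0.    ]
battery 0.7 428 327 [0.675 0.365 0.051] z0 [0.7109 0.3758 0.    ]
battery 0.62 423 305 [0.606 0.354 0.105] z0 [0.6724 0.3739 0.    ]
```

View pics/w1.png

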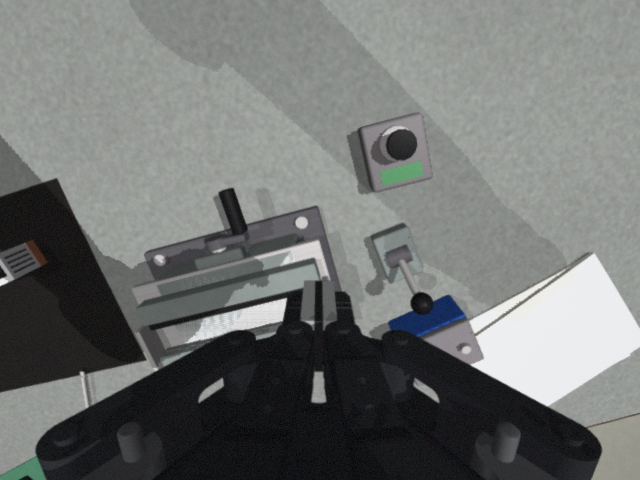

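Run:
```python
from h import *
for c in ['side','scene']:
    P=cloud(np.load(c+'0.npy'),c).reshape(-1,3)
    m=(abs(P[:,0]-.565)<.13)&(abs(P[:,1]-.14)<.16)&(P[:,2]>.087)&(P[:,2]<.103)
    Q=P[m][:,:2].astype(np.float32); r=cv2.minAreaRect(Q*1000); print(c,m.sum(),r)
    m=(abs(P[:,0]-.575)<.06)&(abs(P[:,1]-.353)<.05)&(P[:,2]>.018)&(P[:,2]<.030)
    print('iso',cv2.minAreaRect((P[m][:,:2]*1000).astype(np.float32)))
    m=(abs(P[:,0]-.71)<.1)&(abs(P[:,1]-.38)<.1)&(P[:,2]>.06)&(P[:,2]<.08)
    print('bat',cv2.minAreaRect((P[m][:,:2]*1000).astype(np.float32)))
w=np.load('w1.npz'); o=dict(ee_pos=w['pos'],tcp_rot=w['rot'])
P=cloud(w['d'],'wrist',o).reshape(-1,3)
m=(abs(P[:,0]-.565)<.13)&(abs(P[:,1]-.14)<.16)&(P[:,2]>.09)&(P[:,2]<.103)
Q=P[m]; np.save('q.npy',Q); print(len(Q),Q.min(0),Q.max(0))
# edge lines from wrist image at known heights: moving-jaw outer top edge near edge (135,302)-(320,262); bed plate back edge (146,250)-(318,207)
for uv,z in [([[150,249],[312,208]],0.012),([[150,297],[316,262]],.097),([[222,192],[238,232]],.08)]:
    A=at_z(uv,'wrist',z,o); dlt=A[1]-A[0]; print(A.round(4).tolist(),np.degrees(np.arctan2(dlt[1],dlt[0])))
```

```text
side 3441 ((579.10888671875, 140.16810607910156), (102.85427856445312, 241.3083038330078), 0.2513444423675537)
iso ((575.80810546875, 352.3618469238281), (70.38211822509766, 51.70886993408203), 7.365268230438232)
bat ((706.9358520507812, 374.3233642578125), (68.75865173339844, 100.24809265136719), 11.626832962036133)
scene 2097 ((580.3058471679688, 140.9693145751953), (240.51361083984375, 105.6420669555664), 89.78504180908203)
iso ((579.4803466796875, 350.14605712890625), (69.44449615478516, 55.0704460144043), 8.873103141784668)
bat ((709.396484375, 373.31878662109375), (69.73966217041016, 104.15923309326172), 12.42659854888916)
5558 [0.52586243 0.02102749 0.09001593] [0.61269956 0.24872181 0.1029816 ]
[[0.4809, 0.0259, 0.012], [0.4848, 0.2561, 0.012]] 89.03591596758599
[[0.5179, 0.0536, 0.097], [0.5263, 0.2507, 0.097]] 87.54831334016627
[[0.4269, 0.1717, 0.08], [0.4747, 0.1735, 0.08]] 2.160623348850196
```

```bash
python3 -m jog '[{"rotation":[0,0,8],"translation":[50,30,-40],"grip":50},{"rotation":[0,0,16],"translation":[90,50,-80],"grip":50},{"rotation":[0,0,23],"translation":[149,84,-130],"grip":50},{"rotation":[0,0,23],"translation":[149,84,-130],"grip":50},{"rotation":[0,0,23],"translation":[149,84,-130],"grip":50},{"rotation":[0,0,23],"translation":[149,84,-130],"grip":50},{"rotation":[0,0,23],"translation":[149,84,-130],"grip":50},{"rotation":[0,0,23],"translation":[149,84,-130],"grip":50}]' 20
python3 look.py w2 isolator_tip isolator_base
```

```text
time: 4.65
ee_pos: [0.6148, 0.3541, 0.1735]
tcp_rot: [179.9, 0.1, -172.4]
wrist_force: [-0.5, 0.5, 0.2]
opening: 0.0499
grasp_force: 0.0
isolator_tip 0.74 321 239 [0.607 0.354 0.106] z0.092 [0.6117 0.3547 0.092 ]
isolator_base 0.62 322 168 [0.57  0.351 0.032] z0 [0.5736 0.3514 0.    ]
```

View pics/w2.png

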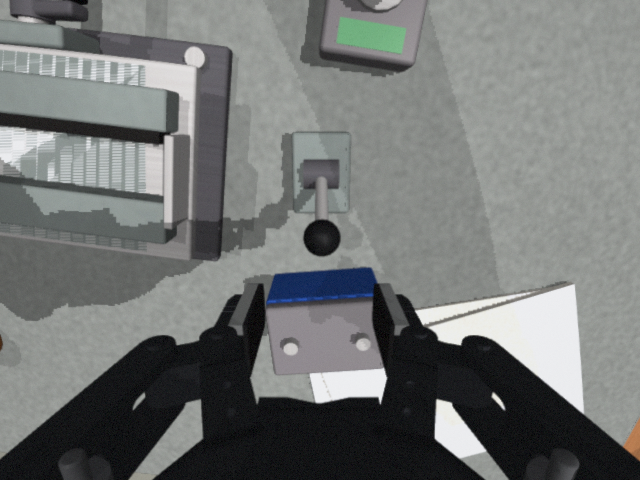

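```bash
python3 -m jog '[{"rotation":[0,0,0],"translation":[-3,0,-40],"grip":50},{"rotation":[0,0,0],"translation":[-3,0,-80],"grip":50},{"rotation":[0,0,0],"translation":[-3,0,-100],"grip":50},{"rotation":[0,0,0],"translation":[-3,0,-100],"grip":50},{"rotation":[0,0,0],"translation":[-3,0,-100],"grip":20},{"rotation":[0,0,0],"translation":[-3,0,-100],"grip":20},{"rotation":[0,0,0],"translation":[-3,0,-100],"grip":20},{"rotation":[0,0,0],"translation":[-3,0,-100],"grip":20}]' 20
python3 -m jog '[{"rotation":[0,0,0],"translation":[-15,-2,6],"grip":20},{"rotation":[0,0,0],"translation":[-30,-4,9],"grip":20},{"rotation":[0,0,0],"translation":[-46,-6,9],"grip":20},{"rotation":[0,0,0],"translation":[-62,-8,6],"grip":20},{"rotation":[0,0,0],"translation":[-77,-10,0],"grip":20},{"rotation":[0,0,0],"translation":[-81,-10,-1],"grip":20},{"rotation":[0,0,0],"translation":[-81,-10,-1],"grip":20},{"rotation":[0,0,0],"translation":[-81,-10,-1],"grip":20}]' 20
```

```text
time: 5.6
ee_pos: [0.6128, 0.356, 0.0741]
tcp_rot: [179.8, 0.2, -172.4]
wrist_force: [-1.5, 4.7, 0.0]
opening: 0.0246
grasp_force: 19.9
time: 6.4
ee_pos: [0.5331, 0.3454, 0.0736]
tcp_rot: [179.9, 0.3, -172.4]
wrist_force: [4.1, 2.3, 2.3]
opening: 0.0243
grasp_force: 20.5
```

```bash
python3 -m jog '[{"rotation":[0,0,0],"translation":[0,0,0],"grip":50},{"rotation":[0,0,0],"translation":[0,0,0],"grip":50},{"rotation":[0,0,0],"translation":[0,0,50],"grip":50},{"rotation":[0,0,0],"translation":[0,0,100],"grip":50},{"rotation":[0,0,-4],"translation":[-20,-40,130],"grip":50},{"rotation":[0,0,-7.6],"translation":[-53,-195,150],"grip":50},{"rotation":[0,0,-7.6],"translation":[-53,-195,150],"grip":50},{"rotation":[0,0,-7.6],"translation":[-53,-195,150],"grip":50},{"rotation":[0,0,-7.6],"translation":[-53,-195,150],"grip":50},{"rotation":[0,0,-7.6],"translation":[-53,-195,150],"grip":50},{"rotation":[0,0,-7.6],"translation":[-53,-195,150],"grip":50}]' 20
python3 look.py w3 isolator_tip isolator_base crank_knob crank_axis plate_face fixed_jaw_face vise
```

```text
time: 7.5
ee_pos: [0.4783, 0.1497, 0.2203]
tcp_rot: [180.0, 0.0, 180.0]
wrist_force: [0.4, 1.0, -0.2]
opening: 0.0502
grasp_force: 0.0
isolator_tip 0.57 536 292 [0.536 0.338 0.103] z0.092 [0.5421 0.347  0.092 ]
isolator_base 0.96 489 284 [0.565 0.338 0.027] z0 [0.5782 0.3528 0.    ]
isolator_base 0.46 526 171 [0.44  0.353 0.033] z0 [0.4433 0.3738 0.    ]
crank_knob 0.87 346 187 [0.449 0.173 0.077] z0.06 [0.452  0.1737 0.06  ]
crank_axis 0.93 307 227 [0.485 0.139 0.075] z0.062 [0.4885 0.1383 0.062 ]
plate_face 0.77 305 302 [0.548 0.137 0.095] z0.075 [0.5597 0.1361 0.075 ]
fixed_jaw_face 0.9 307 338 [0.6   0.138 0.074] z0.075 [0.5999 0.1382 0.075 ]
fixed_jaw_face 0.68 525 168 [0.437 0.351 0.034] z0.075 [0.4328 0.3258 0.075 ]
vise 0.9 310 279 [0.527 0.142 0.094] z0 [0.5705 0.1388 0.    ]
vise 0.54 38 175 [ 0.444 -0.14   0.023] z0 [ 0.4468 -0.1606  0.    ]
```

View pics/w3.png

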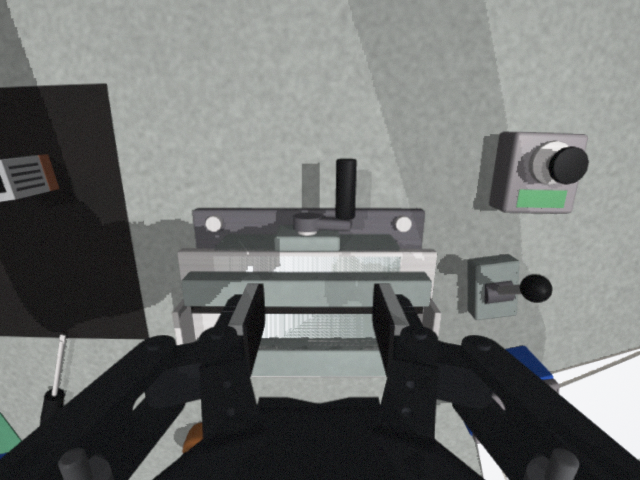

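```bash
python3 -m jog '[{"rotation":[0,0,0],"translation":[-32,23,-40],"grip":50},{"rotation":[0,0,0],"translation":[-32,23,-80],"grip":50},{"rotation":[0,0,0],"translation":[-32,23,-120],"grip":50},{"rotation":[0,0,0],"translation":[-32,23,-150],"grip":50},{"rotation":[0,0,0],"translation":[-32,23,-168],"grip":50},{"rotation":[0,0,0],"translation":[-32,23,-168],"grip":50},{"rotation":[0,0,0],"translation":[-32,23,-168],"grip":10},{"rotation":[0,0,0],"translation":[-32,23,-168],"grip":10},{"rotation":[0,0,0],"translation":[-32,23,-168],"grip":10},{"rotation":[0,0,0],"translation":[-32,23,-168],"grip":10},{"rotation":[0,0,0],"translation":[-32,23,-168],"grip":10}]' 40
python3 - <<'E'
from h import *
print(readout.get_obs()['torque'])
th0=11.17
for k,t in enumerate(np.radians(np.arange(640,-1,-20))):
    print(int(np.degrees(t)+.5),(-35*np.sin(t)+35*np.sin(th0)).round(1),(35*np.cos(t)-35*np.cos(th0)).round(1),end=' | ')
E
```

```text
time: 9.0
ee_pos: [0.4468, 0.1732, 0.0538]
tcp_rot: [179.9, 0.1, -180.0]
wrist_force: [-0.9, 4.1, 2.5]
opening: 0.0169
grasp_force: 39.1
[0.95063992 0.23006204 0.01450426]
640 -0.0 0.0 | 620 -0.0 -12.2 | 600 -4.2 -23.6 | 580 -12.0 -32.9 | 560 -22.5 -39.0 | 540 -34.5 -41.1 | 520 -46.4 -39.0 | 500 -57.0 -32.9 | 480 -64.8 -23.6 | 460 -68.9 -12.2 | 440 -68.9 0.0 | 420 -64.8 11.4 | 400 -57.0 20.7 | 380 -46.4 26.8 | 360 -34.5 28.9 | 340 -22.5 26.8 | 320 -12.0 20.7 | 300 -4.2 11.4 | 280 -0.0 0.0 | 260 -0.0 -12.2 | 240 -4.2 -23.6 | 220 -12.0 -32.9 | 200 -22.5 -39.0 | 180 -34.5 -41.1 | 160 -46.4 -39.0 | 140 -57.0 -32.9 | 120 -64.8 -23.6 | 100 -68.9 -12.2 | 80 -68.9 0.0 | 60 -64.8 11.4 | 40 -57.0 20.7 | 20 -46.4 26.8 | 0 -34.5 28.9 |
```

```bash
python3 -m jog '[{"rotation":[0,0,0],"translation":[0,0,-12],"grip":10},{"rotation":[0,0,0],"translation":[-4,0,0],"grip":10}]' 40 >/dev/null; python3 -c "
from h import *
o=readout.get_obs();print(o['ee_pos'],o['wrist_force'],o['opening'])"
```

```text
[0.44602496 0.17351867 0.05237549] [31.64430553 -1.23744549 -5.23966965] 0.016858829764456698
```

```bash
python3 -m jog '[{"rotation":[0,0,0],"translation":[4,0,-12],"grip":10},{"rotation":[0,0,0],"translation":[4,-4,-24],"grip":10},{"rotation":[0,0,0],"translation":[4,-12,-33],"grip":10},{"rotation":[0,0,0],"translation":[4,-22,-39],"grip":10},{"rotation":[0,0,0],"translation":[4,-34,-41],"grip":10},{"rotation":[0,0,0],"translation":[4,-46,-39],"grip":10},{"rotation":[0,0,0],"translation":[4,-57,-33],"grip":10},{"rotation":[0,0,0],"translation":[4,-65,-24],"grip":10}]' 40; python3 -m jog '[{"rotation":[0,0,0],"translation":[0,0,0],"grip":10}]'
```

```text
time: 10.0
ee_pos: [0.4468, 0.1079, 0.0295]
tcp_rot: [179.8, 0.1, -180.0]
wrist_force: [0.3, 14.7, 1.9]
opening: 0.0165
grasp_force: 41.0
time: 10.1
ee_pos: [0.4469, 0.1076, 0.0306]
tcp_rot: [179.9, 0.1, 180.0]
wrist_force: [-3.1, 5.8, 5.6]
opening: 0.0167
grasp_force: 41.0
```

```bash
python3 -m jog '[{"rotation":[0,0,0],"translation":[0,-4,11],"grip":10},{"rotation":[0,0,0],"translation":[0,-4,24],"grip":10},{"rotation":[0,0,0],"translation":[0,0,35],"grip":10},{"rotation":[0,0,0],"translation":[0,8,44],"grip":10},{"rotation":[0,0,0],"translation":[0,18,50],"grip":10},{"rotation":[0,0,0],"translation":[0,30,52.5],"grip":10},{"rotation":[0,0,0],"translation":[0,42,50],"grip":10},{"rotation":[0,0,0],"translation":[0,53,44],"grip":10},{"rotation":[0,0,0],"translation":[0,61,35],"grip":10},{"rotation":[0,0,0],"translation":[0,65,24],"grip":10},{"rotation":[0,0,0],"translation":[0,65,11],"grip":10},{"rotation":[0,0,0],"translation":[0,61,0],"grip":10},{"rotation":[0,0,0],"translation":[0,53,-9],"grip":10},{"rotation":[0,0,0],"translation":[0,42,-15],"grip":10},{"rotation":[0,0,0],"translation":[0,30,-17.5],"grip":10},{"rotation":[0,0,0],"translation":[0,18,-15],"grip":10},{"rotation":[0,0,0],"translation":[0,8,-9],"grip":10},{"rotation":[0,0,0],"translation":[0,0,0],"grip":10},{"rotation":[0,0,0],"translation":[0,0,0],"grip":10}]' 40
python3 -m jog '[{"rotation":[0,0,0],"translation":[0,-4,11],"grip":10},{"rotation":[0,0,0],"translation":[0,-4,24],"grip":10},{"rotation":[0,0,0],"translation":[0,0,35],"grip":10},{"rotation":[0,0,0],"translation":[0,8,44],"grip":10},{"rotation":[0,0,0],"translation":[0,18,50],"grip":10},{"rotation":[0,0,0],"translation":[0,27,52],"grip":10},{"rotation":[0,0,0],"translation":[0,29,52.5],"grip":10},{"rotation":[0,0,0],"translation":[0,29,52.5],"grip":10}]' 40
```

```text
time: 12.0
ee_pos: [0.4469, 0.108, 0.0295]
tcp_rot: [179.8, 0.1, -180.0]
wrist_force: [0.9, 10.7, 8.8]
opening: 0.0166
grasp_force: 41.8
time: 12.8
ee_pos: [0.4466, 0.1359, 0.0809]
tcp_rot: [-180.0, 0.1, 180.0]
wrist_force: [1.6, -0.4, 7.8]
opening: 0.0163
grasp_force: 41.8
```

```bash
python3 -m jog '[{"rotation":[0,0,0],"translation":[0,0,0],"grip":50},{"rotation":[0,0,0],"translation":[0,0,0],"grip":50},{"rotation":[0,0,0],"translation":[0,0,50],"grip":70},{"rotation":[0,0,0],"translation":[0,0,100],"grip":70},{"rotation":[0,0,0],"translation":[-20,-150,170],"grip":70},{"rotation":[0,0,0],"translation":[-20,-360,170],"grip":70},{"rotation":[0,0,0],"translation":[-20,-360,170],"grip":70},{"rotation":[0,0,0],"translation":[-20,-360,170],"grip":70},{"rotation":[0,0,0],"translation":[-20,-360,170],"grip":70},{"rotation":[0,0,0],"translation":[-20,-360,170],"grip":70},{"rotation":[0,0,0],"translation":[-20,-360,170],"grip":70},{"rotation":[0,0,0],"translation":[-20,-360,170],"grip":70},{"rotation":[0,0,0],"translation":[-20,-360,170],"grip":70}]' 40
cat > mod.py <<'E'
from look import *
import sys
p,d,P=look(sys.argv[1],['module1'])
o=readout.get_obs(); Q=P.reshape(-1,3); ok=(d.reshape(-1)>.15)
for x0,y0 in [tuple(map(float,a.split(','))) for a in sys.argv[2:]]:
    m=ok&(abs(Q[:,0]-x0)<.06)&(abs(Q[:,1]-y0)<.06)&(Q[:,2]>.054)&(Q[:,2]<.066)
    c,s,a=cv2.minAreaRect((Q[m][:,:2]*1000).astype(np.float32)); print(m.sum(),np.round(c,1),np.round(s,1),round(a,1),'z',np.median(Q[m][:,2]).round(4))
E
python3 mod.py w4 .44,-.15 .45,-.32
```

```text
time: 14.1
ee_pos: [0.4254, -0.2262, 0.2499]
tcp_rot: [180.0, -0.1, 179.8]
wrist_force: [-1.3, -0.2, -0.5]
opening: 0.07
grasp_force: 0.0
module1 0.87 373 213 [ 0.43  -0.171  0.059] z0 [ 0.4445 -0.161   0.    ]
module1 0.7 242 214 [ 0.431 -0.305  0.057] z0 [ 0.445  -0.3187  0.    ]
1458 [ 445. -162.] [38.3 41.7] 6.7 z 0.0594
1464 [ 446.7 -321.7] [37.4 43.2] 18.5 z 0.0595
```

View pics/w4.png

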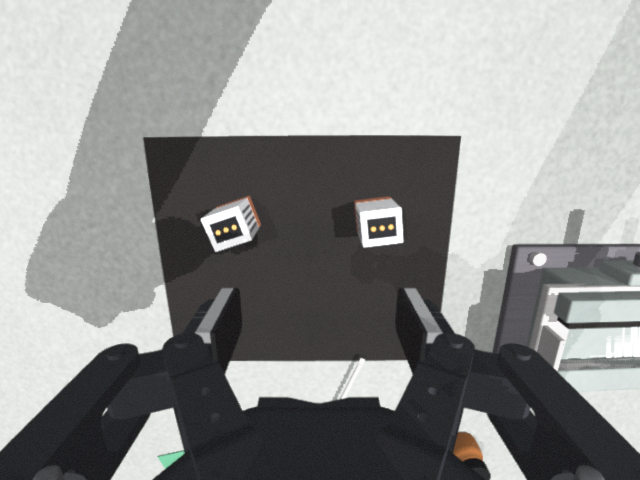

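```bash
python3 -m jog '[{"rotation":[0,0,6.9],"translation":[20,64,-50],"grip":70},{"rotation":[0,0,6.9],"translation":[20,64,-100],"grip":70},{"rotation":[0,0,6.9],"translation":[20,64,-140],"grip":70},{"rotation":[0,0,6.9],"translation":[20,64,-140],"grip":70},{"rotation":[0,0,6.9],"translation":[20,64,-175],"grip":70},{"rotation":[0,0,6.9],"translation":[20,64,-210],"grip":70},{"rotation":[0,0,6.9],"translation":[20,64,-230],"grip":70},{"rotation":[0,0,6.9],"translation":[20,64,-230],"grip":70},{"rotation":[0,0,6.9],"translation":[20,64,-230],"grip":35},{"rotation":[0,0,6.9],"translation":[20,64,-230],"grip":35},{"rotation":[0,0,6.9],"translation":[20,64,-230],"grip":35},{"rotation":[0,0,6.9],"translation":[20,64,-230],"grip":35},{"rotation":[0,0,6.9],"translation":[20,64,-230],"grip":35},{"rotation":[0,0,6.9],"translation":[20,64,-230],"grip":35}]' 40
python3 -m jog '[{"rotation":[0,0,0],"translation":[0,0,30],"grip":35},{"rotation":[0,0,0],"translation":[0,0,70],"grip":35},{"rotation":[0,0,0],"translation":[0,0,120],"grip":35},{"rotation":[0,0,0],"translation":[0,0,160],"grip":35},{"rotation":[0,0,0],"translation":[0,0,160],"grip":35}]' 40
python3 -c "
from look import *
look('w5',['module1'])"
```

```text
time: 15.6
ee_pos: [0.4474, -0.1601, 0.0231]
tcp_rot: [-179.9, 0.2, -173.1]
wrist_force: [0.1, 0.9, 7.8]
opening: 0.0414
grasp_force: 41.8
time: 16.1
ee_pos: [0.4481, -0.1605, 0.1874]
tcp_rot: [-179.8, 0.5, -173.1]
wrist_force: [0.5, -0.6, -2.1]
opening: 0.0415
grasp_force: 41.9
module1 0.86 318 275 [ 0.427 -0.164  0.207] z0 [ 0.5214 -0.1531  0.    ]
module1 0.84 161 190 [ 0.441 -0.303  0.036] z0 [ 0.4499 -0.319   0.    ]
```

View pics/w5.png

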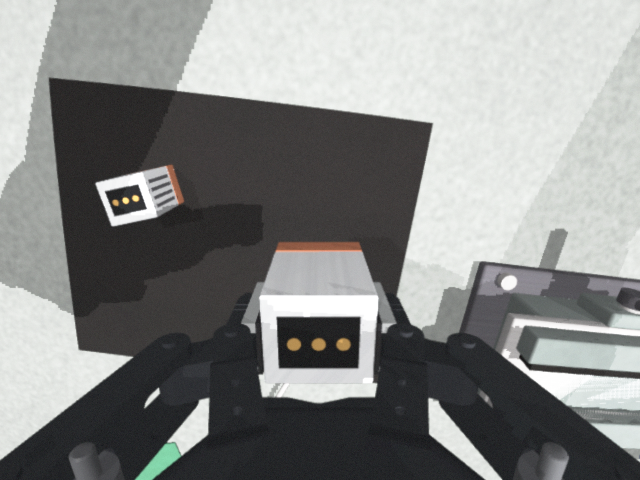

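Run:
```python
from h import *
w=np.load('w5.npz'); o=dict(ee_pos=w['pos'],tcp_rot=w['rot'])
P=cloud(w['d'],'wrist',o).reshape(-1,3); d=w['d'].reshape(-1)
m=(abs(P[:,0]-.446)<.05)&(abs(P[:,1]+.16)<.04)&(d>.05)&(P[:,2]>.13)
z=P[m][:,2]; print(np.histogram(z,bins=np.arange(.13,.26,.006)))
zt=z[z>.215]; zm=np.median(zt); t=P[m][abs(z-zm)<.006]
Rm=R.from_euler('xyz',w['rot'],degrees=True).as_matrix(); q=(t-w['pos'])@Rm
print(zm,np.percentile(q,[2,98],axis=0), cv2.minAreaRect((q[:,:2]*1000).astype(np.float32)))
w=np.load('w3.npz'); o=dict(ee_pos=w['pos'],tcp_rot=w['rot'])
P=cloud(w['d'],'wrist',o)
for c in (285,300,330,350):
    for r in range(250,400,5): 
        if c==300: print(r,P[r,c].round(3),end=' ')
```

```text
(array([    0,     0,     0,     0,     0,    57,   318,   378,   369,
         458,   553,   798,   923,  1088,  1275, 11089,   868,  1293,
        2837,   661,   626]), array([0.13 , 0.136, 0.142, 0.148, 0.154, 0.16 , 0.166, 0.172, 0.178,
       0.184, 0.19 , 0.196, 0.202, 0.208, 0.214, 0.22 , 0.226, 0.232,
       0.238, 0.244, 0.25 , 0.256]))
0.2626239991318754 [[ 0.00970149 -0.02645609 -0.08111855]
 [ 0.01793191  0.02512897 -0.06974622]] ((13.828200340270996, -0.6965179443359375), (9.996740341186523, 56.27515411376953), 0.18502576649188995)
250 [0.507 0.132 0.074] 255 [0.512 0.132 0.075] 260 [0.517 0.132 0.074] 265 [0.521 0.132 0.075] 270 [0.527 0.132 0.074] 275 [0.527 0.133 0.086] 280 [0.528 0.133 0.094] 285 [0.531 0.133 0.096] 290 [0.536 0.133 0.096] 295 [0.541 0.133 0.096] 300 [0.546 0.133 0.097] 305 [0.551 0.133 0.095] 310 [0.557 0.133 0.095] 315 [0.574 0.131 0.075] 320 [0.58  0.131 0.074] 325 [0.585 0.131 0.074] 330 [0.591 0.131 0.074] 335 [0.598 0.131 0.072] 340 [0.6   0.131 0.078] 345 [0.598 0.132 0.088] 350 [0.599 0.132 0.094] 355 [0.603 0.132 0.097] 360 [0.61  0.132 0.095] 365 [0.614 0.132 0.097] 370 [0.62  0.132 0.097] 375 [0.627 0.131 0.096] 380 [ 0.716  0.125 -0.001] 385 [0.723 0.125 0.001] 390 [ 0.733  0.125 -0.001] 395 [ 0.741  0.124 -0.   ]
```

```bash
python3 -m jog '[{"rotation":[0,0,-3],"translation":[20,50,0],"grip":35},{"rotation":[0,0,-6.9],"translation":[131,337,0],"grip":35},{"rotation":[0,0,-6.9],"translation":[131,337,0],"grip":35},{"rotation":[0,0,-6.9],"translation":[131,337,0],"grip":35},{"rotation":[0,0,-6.9],"translation":[131,337,0],"grip":35},{"rotation":[0,0,-6.9],"translation":[131,337,0],"grip":35},{"rotation":[0,0,-6.9],"translation":[131,337,0],"grip":35},{"rotation":[0,0,-6.9],"translation":[131,337,0],"grip":35},{"rotation":[0,0,-6.9],"translation":[131,337,0],"grip":35},{"rotation":[0,0,-6.9],"translation":[131,337,0],"grip":35},{"rotation":[0,0,-6.9],"translation":[131,337,-30],"grip":35},{"rotation":[0,0,-6.9],"translation":[131,337,-40],"grip":35},{"rotation":[0,0,-6.9],"translation":[131,337,-40],"grip":35},{"rotation":[0,0,-6.9],"translation":[131,337,-40],"grip":35}]' 40
python3 look.py w6 fixed_jaw_face plate_face vise crank_knob
```

```text
time: 17.6
ee_pos: [0.577, 0.1765, 0.1415]
tcp_rot: [180.0, 0.0, 179.9]
wrist_force: [-0.2, 1.1, -1.6]
opening: 0.0414
grasp_force: 42.2
fixed_jaw_face 0.59 259 282 [0.565 0.15  0.148] z0.075 [0.5999 0.1355 0.075 ]
plate_face 0.83 258 204 [0.542 0.141 0.094] z0.075 [0.5462 0.1378 0.075 ]
plate_face 0.59 515 346 [0.678 0.345 0.041] z0.075 [0.6523 0.3207 0.075 ]
vise 0.63 270 211 [0.546 0.148 0.094] z0 [0.5687 0.1345 0.    ]
crank_knob 0.63 234 22 [0.451 0.136 0.104] z0.06 [0.4393 0.1262 0.06  ]
```

View pics/w6.png

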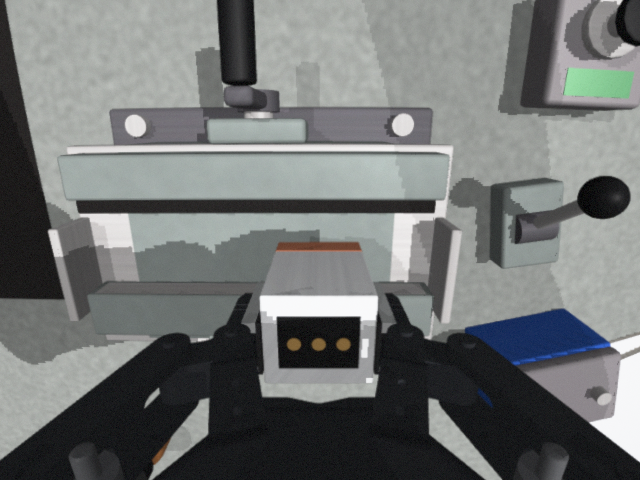

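```bash
python3 - <<'E'
from h import *
w=np.load('w6.npz'); o=dict(ee_pos=w['pos'],tcp_rot=w['rot'])
P=cloud(w['d'],'wrist',o); print(P[244:300:8,318].round(4).tolist())
print(at_z([[276,243],[361,243]],'wrist',.1175,o))
E
python3 -m jog '[{"rotation":[0,0,0],"translation":[0,0,-20],"grip":35},{"rotation":[0,0,0],"translation":[0,0,-35],"grip":35},{"rotation":[0,0,0],"translation":[0,0,-39],"grip":35},{"rotation":[0,0,0],"translation":[0,0,-42],"grip":35},{"rotation":[0,0,0],"translation":[0,0,-42],"grip":35}]' 40
```

```text
[[0.556, 0.1757, 0.1236], [0.5561, 0.1757, 0.1348], [0.5564, 0.1757, 0.1442], [0.5562, 0.1757, 0.1536], [0.5563, 0.1758, 0.1614], [0.5565, 0.1758, 0.1682], [0.5563, 0.1758, 0.1753]]
[[0.55749697 0.15385147 0.1175    ]
 [0.55754104 0.19805428 0.1175    ]]
time: 18.35
ee_pos: [0.5771, 0.1773, 0.099]
tcp_rot: [180.0, 0.0, -180.0]
wrist_force: [0.4, -0.4, -2.1]
opening: 0.0413
grasp_force: 42.4
```

```bash
python3 -m jog '[{"rotation":[0,0,0],"translation":[0,0,-2],"grip":35},{"rotation":[0,0,0],"translation":[0,0,-2],"grip":35}]' 40;python3 -m jog '[{"rotation":[0,0,0],"translation":[0,0,-1],"grip":35},{"rotation":[0,0,0],"translation":[0,0,-1],"grip":35}]' 40
```

```text
time: 18.55
ee_pos: [0.5775, 0.1774, 0.0982]
tcp_rot: [180.0, 0.1, 180.0]
wrist_force: [-2.6, -0.3, 3.8]
opening: 0.0415
grasp_force: 43.0
time: 18.75
ee_pos: [0.5775, 0.1774, 0.0981]
tcp_rot: [180.0, 0.1, -180.0]
wrist_force: [-4.5, -0.9, 9.6]
opening: 0.0416
grasp_force: 43.9
```

```bash
python3 -m jog '[{"rotation":[0,0,0],"translation":[0,0,1],"grip":55},{"rotation":[0,0,0],"translation":[0,0,1],"grip":55},{"rotation":[0,0,0],"translation":[0,0,1],"grip":55},{"rotation":[0,0,0],"translation":[0,0,40],"grip":55},{"rotation":[0,0,0],"translation":[0,0,90],"grip":70},{"rotation":[0,0,0],"translation":[-20,-40,130],"grip":70},{"rotation":[0,0,0],"translation":[-140,-440,150],"grip":70},{"rotation":[0,0,0],"translation":[-140,-440,150],"grip":70},{"rotation":[0,0,0],"translation":[-140,-440,150],"grip":70},{"rotation":[0,0,0],"translation":[-140,-440,150],"grip":70},{"rotation":[0,0,0],"translation":[-140,-440,150],"grip":70},{"rotation":[0,0,0],"translation":[-140,-440,150],"grip":70},{"rotation":[0,0,0],"translation":[-140,-440,150],"grip":70},{"rotation":[0,0,0],"translation":[-140,-440,150],"grip":70},{"rotation":[0,0,0],"translation":[-140,-440,150],"grip":70},{"rotation":[0,0,0],"translation":[-140,-440,150],"grip":70},{"rotation":[0,0,0],"translation":[-140,-440,150],"grip":70}]' 40
python3 mod.py w7 .447,-.321
python3 -c "
from look import *
look('s1',['module1','crank_knob'],'side')"
```

```text
time: 20.45
ee_pos: [0.4368, -0.2631, 0.2455]
tcp_rot: [180.0, -0.0, 179.9]
wrist_force: [0.5, 0.5, 0.0]
opening: 0.0699
grasp_force: 0.0
module1 0.63 271 208 [ 0.436 -0.311  0.059] z0 [ 0.449  -0.3194  0.    ]
1560 [ 446.3 -321.9] [38.3 42.9] 18.0 z 0.0594
module1 0.74 301 305 [0.569 0.199 0.108] z0 [0.6057 0.1277 0.    ]
module1 0.65 428 197 [ 0.448 -0.298  0.007] z0 [ 0.4489 -0.307   0.    ]
crank_knob 0.72 370 304 [0.452 0.143 0.103] z0 [0.4728 0.0664 0.    ]
```

View pics/s1.png

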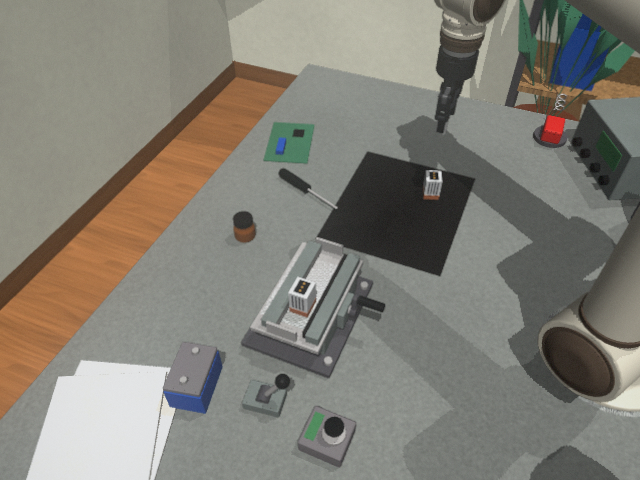

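```bash
python3 -m jog '[{"rotation":[0,0,7],"translation":[9,-59,-40],"grip":70},{"rotation":[0,0,14],"translation":[9,-59,-90],"grip":70},{"rotation":[0,0,18],"translation":[9,-59,-140],"grip":70},{"rotation":[0,0,18],"translation":[9,-59,-140],"grip":70},{"rotation":[0,0,18],"translation":[9,-59,-140],"grip":70},{"rotation":[0,0,18],"translation":[9,-59,-175],"grip":70},{"rotation":[0,0,18],"translation":[9,-59,-210],"grip":70},{"rotation":[0,0,18],"translation":[9,-59,-224],"grip":70},{"rotation":[0,0,18],"translation":[9,-59,-224],"grip":70},{"rotation":[0,0,18],"translation":[9,-59,-224],"grip":35},{"rotation":[0,0,18],"translation":[9,-59,-224],"grip":35},{"rotation":[0,0,18],"translation":[9,-59,-224],"grip":35},{"rotation":[0,0,18],"translation":[9,-59,-224],"grip":35},{"rotation":[0,0,18],"translation":[9,-59,-224],"grip":35},{"rotation":[0,0,18],"translation":[9,-59,-224],"grip":35}]' 40
python3 -m jog '[{"rotation":[0,0,0],"translation":[0,0,30],"grip":35},{"rotation":[0,0,0],"translation":[0,0,70],"grip":35},{"rotation":[0,0,0],"translation":[0,0,120],"grip":35},{"rotation":[0,0,0],"translation":[0,0,160],"grip":35},{"rotation":[0,0,0],"translation":[0,0,160],"grip":35}]' 40
```

```text
time: 22.2
ee_pos: [0.4474, -0.3225, 0.0245]
tcp_rot: [-179.8, 0.2, -162.0]
wrist_force: [-0.6, 1.8, 8.6]
opening: 0.0413
grasp_force: 41.9
time: 22.7
ee_pos: [0.4479, -0.3231, 0.1891]
tcp_rot: [-179.5, 0.3, -162.0]
wrist_force: [0.4, 0.5, -2.1]
opening: 0.0418
grasp_force: 42.1
```

```bash
python3 -m jog '[{"rotation":[0,0,-6],"translation":[20,60,0],"grip":35},{"rotation":[0,0,-12],"translation":[130,423,0],"grip":35},{"rotation":[0,0,-18],"translation":[130,423,0],"grip":35},{"rotation":[0,0,-18],"translation":[130,423,0],"grip":35},{"rotation":[0,0,-18],"translation":[130,423,0],"grip":35},{"rotation":[0,0,-18],"translation":[130,423,0],"grip":35},{"rotation":[0,0,-18],"translation":[130,423,0],"grip":35},{"rotation":[0,0,-18],"translation":[130,423,0],"grip":35},{"rotation":[0,0,-18],"translation":[130,423,0],"grip":35},{"rotation":[0,0,-18],"translation":[130,423,0],"grip":35},{"rotation":[0,0,-18],"translation":[130,423,0],"grip":35},{"rotation":[0,0,-18],"translation":[130,423,0],"grip":35},{"rotation":[0,0,-18],"translation":[130,423,-40],"grip":35},{"rotation":[0,0,-18],"translation":[130,423,-45],"grip":35},{"rotation":[0,0,-18],"translation":[130,423,-45],"grip":35},{"rotation":[0,0,-18],"translation":[130,423,-45],"grip":35}]' 40
python3 - <<'E'
from look import *
o=readout.get_obs(); p,d,P=look('w8',['module1'])
print(P[250:300:10,318].round(4).tolist(),P[250:300:10,285].round(4).tolist())
E
```

```text
time: 24.3
ee_pos: [0.5764, 0.1007, 0.1383]
tcp_rot: [180.0, 0.1, 179.9]
wrist_force: [0.3, -0.1, -1.6]
opening: 0.0417
grasp_force: 42.5
module1 0.77 436 250 [0.556 0.157 0.127] z0 [0.6024 0.2042 0.    ]
module1 0.68 319 279 [0.557 0.1   0.157] z0 [0.631  0.1005 0.    ]
module1 0.55 359 214 [0.547 0.123 0.094] z0 [0.5694 0.1346 0.    ]
module1 0.38 28 367 [ 0.733 -0.204 -0.   ] z0 [ 0.7331 -0.2035  0.    ]
[[0.5571, 0.0999, 0.1245], [0.5577, 0.0999, 0.1363], [0.5572, 0.1, 0.1488], [0.5574, 0.1, 0.1583], [0.5574, 0.1, 0.167]] [[0.5571, 0.0837, 0.1246], [0.5572, 0.0849, 0.1375], [0.5572, 0.086, 0.1488], [0.5573, 0.0869, 0.1586], [0.5578, 0.0876, 0.1662]]
```

View pics/w8.png

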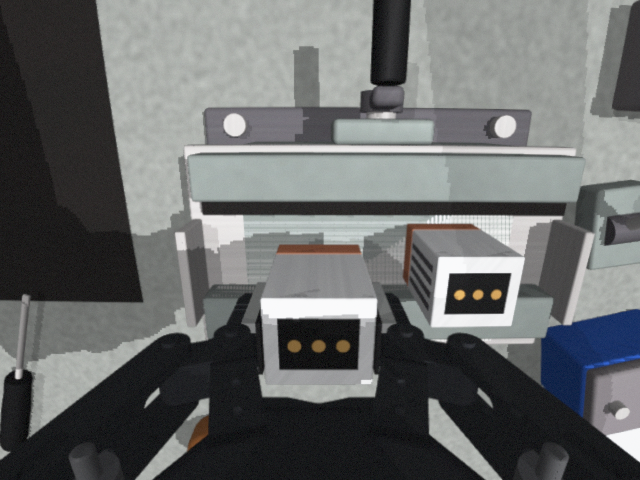

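```bash
python3 -m jog '[{"rotation":[0,0,0],"translation":[0,0,-20],"grip":35},{"rotation":[0,0,0],"translation":[0,0,-32],"grip":35},{"rotation":[0,0,0],"translation":[0,0,-36],"grip":35},{"rotation":[0,0,0],"translation":[0,0,-39],"grip":35},{"rotation":[0,0,0],"translation":[0,0,-39],"grip":35}]' 40;python3 -m jog '[{"rotation":[0,0,0],"translation":[0,0,-1.5],"grip":35},{"rotation":[0,0,0],"translation":[0,0,-1.5],"grip":35}]' 40
```

```text
time: 24.9
ee_pos: [0.5761, 0.1013, 0.0995]
tcp_rot: [180.0, 0.1, -180.0]
wrist_force: [-2.2, -0.6, 3.2]
opening: 0.0414
grasp_force: 43.6
time: 25.1
ee_pos: [0.5761, 0.1013, 0.0995]
tcp_rot: [180.0, 0.1, -180.0]
wrist_force: [-8.3, -1.6, 14.9]
opening: 0.0415
grasp_force: 44.6
```

```bash
python3 -m jog '[{"rotation":[0,0,0],"translation":[0,0,1],"grip":54},{"rotation":[0,0,0],"translation":[0,0,1],"grip":54},{"rotation":[0,0,0],"translation":[0,0,1],"grip":54},{"rotation":[0,0,0],"translation":[0,0,40],"grip":54},{"rotation":[0,0,0],"translation":[0,0,90],"grip":54},{"rotation":[0,0,0],"translation":[-20,10,130],"grip":54},{"rotation":[0,0,0],"translation":[-129,35,140],"grip":54},{"rotation":[0,0,0],"translation":[-129,35,140],"grip":54},{"rotation":[0,0,0],"translation":[-129,35,140],"grip":54},{"rotation":[0,0,0],"translation":[-129,35,140],"grip":54},{"rotation":[0,0,0],"translation":[-129,35,140],"grip":54}]' 40
python3 look.py w9 crank_knob module1 plate_face fixed_jaw_face isolator_tip
```

```text
time: 26.2
ee_pos: [0.4477, 0.1363, 0.2363]
tcp_rot: [180.0, 0.0, -180.0]
wrist_force: [0.3, -0.6, 0.5]
opening: 0.0542
grasp_force: 0.0
crank_knob 0.67 318 222 [0.446 0.135 0.105] z0.06 [0.4584 0.135  0.06  ]
module1 0.85 356 334 [0.557 0.171 0.103] z0 [0.625  0.1846 0.    ]
module1 0.62 287 334 [0.558 0.106 0.101] z0 [0.6256 0.0948 0.    ]
module1 0.52 485 298 [0.562 0.334 0.023] z0 [0.5745 0.3469 0.    ]
plate_face 0.89 316 309 [0.534 0.133 0.096] z0.075 [0.5459 0.1337 0.075 ]
fixed_jaw_face 0.77 321 354 [0.6   0.139 0.075] z0.075 [0.6006 0.1385 0.075 ]
fixed_jaw_face 0.67 321 299 [0.523 0.138 0.096] z0.075 [0.534  0.1382 0.075 ]
isolator_tip 0.95 534 309 [0.532 0.339 0.101] z0.092 [0.5378 0.3467 0.092 ]
```

View pics/w9.png

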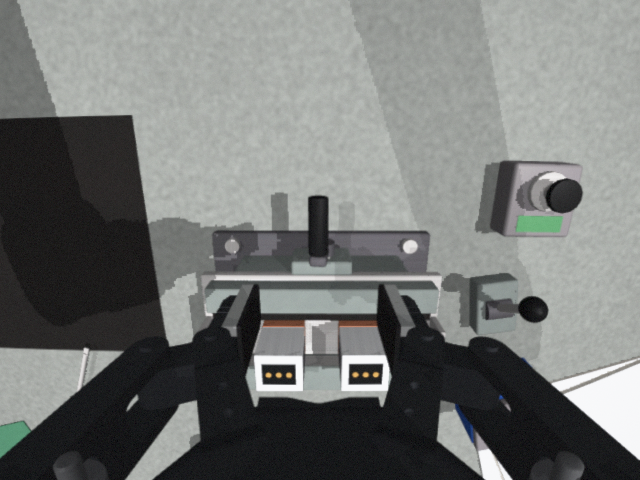

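```bash
python3 -m jog '[{"rotation":[0,0,0],"translation":[-2,0,-50],"grip":50},{"rotation":[0,0,0],"translation":[-2,0,-100],"grip":50},{"rotation":[0,0,0],"translation":[-2,0,-140],"grip":50},{"rotation":[0,0,0],"translation":[-2,0,-155],"grip":50},{"rotation":[0,0,0],"translation":[-2,0,-155],"grip":50},{"rotation":[0,0,0],"translation":[-2,0,-155],"grip":10},{"rotation":[0,0,0],"translation":[-2,0,-155],"grip":10},{"rotation":[0,0,0],"translation":[-2,0,-155],"grip":10},{"rotation":[0,0,0],"translation":[-2,0,-155],"grip":10},{"rotation":[0,0,0],"translation":[-2,0,-155],"grip":10}]' 50
python3 -m jog '[{"rotation":[0,0,0],"translation":[0,-11,-2],"grip":10},{"rotation":[0,0,0],"translation":[0,-21.5,-8],"grip":10},{"rotation":[0,0,0],"translation":[0,-29,-17.5],"grip":10},{"rotation":[0,0,0],"translation":[0,-33.5,-29],"grip":10},{"rotation":[0,0,0],"translation":[0,-33.5,-41],"grip":10},{"rotation":[0,0,0],"translation":[0,-29,-52.5],"grip":10},{"rotation":[0,0,0],"translation":[0,-21.5,-62],"grip":10},{"rotation":[0,0,0],"translation":[0,-11,-68],"grip":10},{"rotation":[0,0,0],"translation":[0,1,-70],"grip":10},{"rotation":[0,0,0],"translation":[0,13,-68],"grip":10},{"rotation":[0,0,0],"translation":[0,23.5,-62],"grip":10},{"rotation":[0,0,0],"translation":[0,31,-52.5],"grip":10},{"rotation":[0,0,0],"translation":[0,35.5,-41],"grip":10},{"rotation":[0,0,0],"translation":[0,35.5,-29],"grip":10},{"rotation":[0,0,0],"translation":[0,31,-17.5],"grip":10},{"rotation":[0,0,0],"translation":[0,23.5,-8],"grip":10},{"rotation":[0,0,0],"translation":[0,13,-2],"grip":10},{"rotation":[0,0,0],"translation":[0,1,0],"grip":10},{"rotation":[0,0,0],"translation":[0,1,0],"grip":10}]' 50
```

```text
time: 27.5
ee_pos: [0.4463, 0.1365, 0.0835]
tcp_rot: [179.9, 0.2, 180.0]
wrist_force: [-1.4, -0.7, 7.6]
opening: 0.0164
grasp_force: 48.6
time: 29.4
ee_pos: [0.4462, 0.1364, 0.0832]
tcp_rot: [180.0, 0.2, 179.9]
wrist_force: [-1.0, -2.1, 12.6]
opening: 0.0163
grasp_force: 51.8
```

```bash
python3 -m jog '[{"rotation":[0,0,0],"translation":[0,-12,-2],"grip":10},{"rotation":[0,0,0],"translation":[0,-22.5,-8],"grip":10},{"rotation":[0,0,0],"translation":[0,-30,-17.5],"grip":10},{"rotation":[0,0,0],"translation":[0,-34.5,-29],"grip":10},{"rotation":[0,0,0],"translation":[0,-34.5,-41],"grip":10},{"rotation":[0,0,0],"translation":[0,-30,-52.5],"grip":10},{"rotation":[0,0,0],"translation":[0,-22.5,-62],"grip":10},{"rotation":[0,0,0],"translation":[0,-12,-68],"grip":10},{"rotation":[0,0,0],"translation":[0,0,-70],"grip":10},{"rotation":[0,0,0],"translation":[0,12,-68],"grip":10},{"rotation":[0,0,0],"translation":[0,22.5,-62],"grip":10},{"rotation":[0,0,0],"translation":[0,30,-52.5],"grip":10},{"rotation":[0,0,0],"translation":[0,34.5,-41],"grip":10},{"rotation":[0,0,0],"translation":[0,35,-35],"grip":10},{"rotation":[0,0,0],"translation":[0,34.5,-29],"grip":10},{"rotation":[0,0,0],"translation":[0,33,-23],"grip":10},{"rotation":[0,0,0],"translation":[0,30,-17.5],"grip":10},{"rotation":[0,0,0],"translation":[0,27,-12.5],"grip":10},{"rotation":[0,0,0],"translation":[0,22.5,-8],"grip":10},{"rotation":[0,0,0],"translation":[0,17.5,-4.7],"grip":10}]' 50
```

```text
time: 31.4
ee_pos: [0.4462, 0.1567, 0.0784]
tcp_rot: [179.7, 0.2, -179.9]
wrist_force: [-1.8, 13.0, 13.6]
opening: 0.0161
grasp_force: 52.1
```

```bash
python3 -m jog '[{"rotation":[0,0,0],"translation":[0,-5.5,2.6],"grip":10},{"rotation":[0,0,0],"translation":[0,-11.4,4.2],"grip":10},{"rotation":[0,0,0],"translation":[0,-17.5,4.7],"grip":10},{"rotation":[0,0,0],"translation":[0,-23.6,4.2],"grip":10},{"rotation":[0,0,0],"translation":[0,-29.5,2.6],"grip":10},{"rotation":[0,0,0],"translation":[0,-35,0],"grip":10},{"rotation":[0,0,0],"translation":[0,-39,-2.7],"grip":10},{"rotation":[0,0,0],"translation":[0,-39,-2.7],"grip":10},{"rotation":[0,0,0],"translation":[0,-39,-2.7],"grip":10}]' 50
python3 -m jog '[{"rotation":[0,0,0],"translation":[0,0,0],"grip":50},{"rotation":[0,0,0],"translation":[0,0,0],"grip":50},{"rotation":[0,0,0],"translation":[0,0,0],"grip":50},{"rotation":[0,0,0],"translation":[0,0,50],"grip":50},{"rotation":[0,0,0],"translation":[0,0,100],"grip":50},{"rotation":[0,0,0],"translation":[-20,30,150],"grip":50},{"rotation":[0,0,0],"translation":[-20,30,150],"grip":50},{"rotation":[0,0,0],"translation":[-20,30,150],"grip":50}]' 20
python3 - <<'E'
from look import *
o=readout.get_obs(); p,d,P=look('w10',['module1','crank_knob','plate_face','isolator_tip'],zs=Z)
Q=P.reshape(-1,3); ok=d.reshape(-1)>.15
for y0 in (.1,.177):
    m=ok&(abs(Q[:,0]-.575)<.05)&(abs(Q[:,1]-y0)<.035)&(Q[:,2]>.128)&(Q[:,2]<.142)
    print(m.sum(),cv2.minAreaRect((Q[m][:,:2]*1000).astype(np.float32)),np.median(Q[m][:,2]))
look('s2',['module1','crank_knob'],'side')
E
```

```text
time: 32.3
ee_pos: [0.4461, 0.1149, 0.0738]
tcp_rot: [-179.9, 0.1, 179.9]
wrist_force: [7.0, -1.5, 2.2]
opening: 0.016
grasp_force: 50.8
time: 33.1
ee_pos: [0.4252, 0.1465, 0.2252]
tcp_rot: [180.0, 0.1, -179.9]
wrist_force: [1.0, -1.0, 0.4]
opening: 0.0502
grasp_force: 0.0
module1 0.96 348 360 [0.562 0.175 0.095] z0 [0.6359 0.1856 0.    ]
crank_knob 0.63 285 245 [0.444 0.118 0.095] z0.06 [0.4566 0.1137 0.06  ]
isolator_tip 0.86 524 337 [0.534 0.339 0.1  ] z0.092 [0.5398 0.345  0.092 ]
isolator_tip 0.56 276 363 [0.561 0.106 0.101] z0.092 [0.5673 0.1048 0.092 ]
487 ((567.5365600585938, 105.2900161743164), (15.45075798034668, 33.184146881103516), 1.1133248805999756) 0.13375811617436706
661 ((564.9716186523438, 175.5803680419922), (16.683917999267578, 44.24531936645508), 12.020280838012695) 0.1338001953481739
module1 0.69 315 280 [0.574 0.121 0.091] z0 [0.6041 0.0528 0.    ]
crank_knob 0.97 374 297 [0.452 0.12  0.098] z0 [0.4699 0.0476 0.    ]
```

View pics/w10.png

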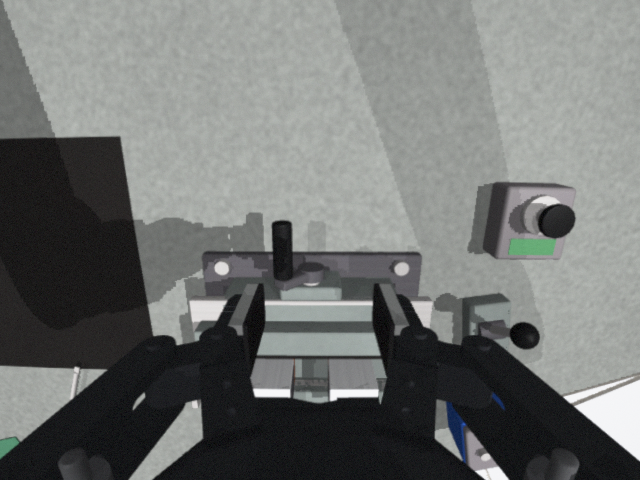

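```bash
python3 -m jog '[{"rotation":[0,0,0],"translation":[45,90,60],"grip":50},{"rotation":[0,0,0],"translation":[45,90,60],"grip":50},{"rotation":[0,0,0],"translation":[45,90,60],"grip":50},{"rotation":[0,0,0],"translation":[45,90,60],"grip":50},{"rotation":[0,0,0],"translation":[45,90,60],"grip":50}]' 20
python3 - <<'E'
from look import *
o=readout.get_obs(); p,d,P=look('w11',['module1','crank_knob','plate_face','isolator_tip','isolator_base','plunger_top'],zs=Z)
save('w11c.png',cv2.resize(p[200:400,60:460],None,fx=2,fy=2))
Q=P.reshape(-1,3); ok=d.reshape(-1)>.15
for y0 in (.1,.177):
    for za,zb in((.128,.142),(.1,.125)):
        m=ok&(abs(Q[:,0]-.575)<.05)&(abs(Q[:,1]-y0)<.035)&(Q[:,2]>za)&(Q[:,2]<zb)
        r=Q[m]; print(m.sum(),np.percentile(r,[2,98],axis=0).round(4).tolist())
E
```

```text
time: 34.0
ee_pos: [0.4699, 0.2354, 0.283]
tcp_rot: [-180.0, -0.1, -180.0]
wrist_force: [-0.3, -0.0, -0.6]
opening: 0.0499
grasp_force: 0.0
module1 0.91 205 299 [0.561 0.118 0.114] z0 [0.6214 0.0745 0.    ]
module1 0.9 268 298 [0.561 0.182 0.111] z0 [0.6201 0.1633 0.    ]
module1 0.73 40 361 [ 0.734 -0.202 -0.   ] z0 [ 0.7337 -0.2006  0.    ]
crank_knob 0.72 199 189 [0.45  0.116 0.095] z0.06 [0.4552 0.1034 0.06  ]
plate_face 0.77 230 281 [0.549 0.14  0.096] z0.075 [0.5582 0.1345 0.075 ]
isolator_tip 0.65 423 273 [0.536 0.344 0.103] z0.092 [0.5414 0.3472 0.092 ]
isolator_base 0.77 404 271 [0.565 0.343 0.03 ] z0 [0.5787 0.3511 0.    ]
plunger_top 0.92 448 169 [0.433 0.372 0.066] z0.067 [0.4329 0.3713 0.067 ]
plunger_top 0.36 38 360 [ 0.732 -0.205 -0.   ] z0.067 [ 0.679  -0.1346  0.067 ]
1390 [[0.5609, 0.0813, 0.1287], [0.5963, 0.122, 0.1361]]
681 [[0.5602, 0.0813, 0.1004], [0.59, 0.1227, 0.1246]]
663 [[0.5605, 0.1784, 0.1291], [0.598, 0.1978, 0.136]]
297 [[0.56, 0.1793, 0.1005], [0.5923, 0.1984, 0.1245]]
```

View pics/w11c.png

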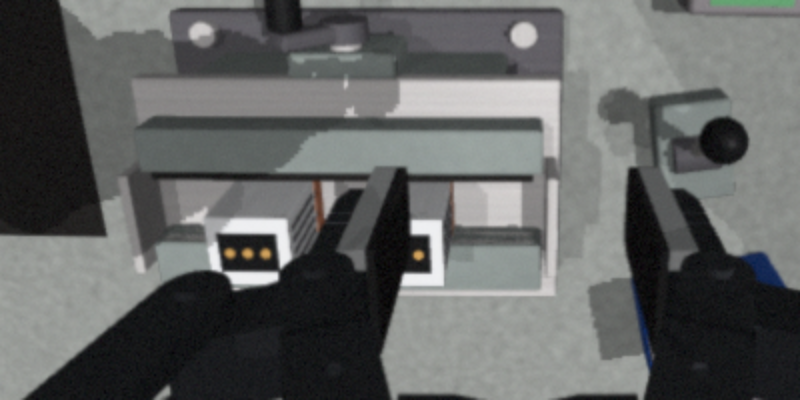

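```bash
python3 -m jog '[{"rotation":[0,0,4],"translation":[35,55,-40],"grip":50},{"rotation":[0,0,7.6],"translation":[68,110,-80],"grip":50},{"rotation":[0,0,7.6],"translation":[68,110,-110],"grip":50},{"rotation":[0,0,7.6],"translation":[68,110,-110],"grip":50},{"rotation":[0,0,7.6],"translation":[68,110,-110],"grip":50},{"rotation":[0,0,7.6],"translation":[68,110,-150],"grip":50},{"rotation":[0,0,7.6],"translation":[68,110,-190],"grip":50},{"rotation":[0,0,7.6],"translation":[68,110,-210],"grip":50},{"rotation":[0,0,7.6],"translation":[68,110,-210],"grip":50},{"rotation":[0,0,7.6],"translation":[68,110,-210],"grip":20},{"rotation":[0,0,7.6],"translation":[68,110,-210],"grip":20},{"rotation":[0,0,7.6],"translation":[68,110,-210],"grip":20},{"rotation":[0,0,7.6],"translation":[68,110,-210],"grip":20}]' 20
python3 -m jog '[{"rotation":[0,0,0],"translation":[15,2,6],"grip":20},{"rotation":[0,0,0],"translation":[30,4,9],"grip":20},{"rotation":[0,0,0],"translation":[46,6,9],"grip":20},{"rotation":[0,0,0],"translation":[62,8,6],"grip":20},{"rotation":[0,0,0],"translation":[77,10,0],"grip":20},{"rotation":[0,0,0],"translation":[81,10,-1],"grip":20},{"rotation":[0,0,0],"translation":[81,10,-1],"grip":20},{"rotation":[0,0,0],"translation":[81,10,-1],"grip":20}]' 20
```

```text
time: 35.65
ee_pos: [0.539, 0.3463, 0.0771]
tcp_rot: [179.9, 0.2, -172.4]
wrist_force: [-2.1, -1.6, 8.6]
opening: 0.0241
grasp_force: 19.5
time: 36.45
ee_pos: [0.6195, 0.3568, 0.0744]
tcp_rot: [179.9, 0.1, -172.4]
wrist_force: [1.1, 5.8, 2.6]
opening: 0.0241
grasp_force: 20.9
```

```bash
python3 -m jog '[{"rotation":[0,0,0],"translation":[0,0,0],"grip":50},{"rotation":[0,0,0],"translation":[0,0,0],"grip":50},{"rotation":[0,0,0],"translation":[0,0,50],"grip":50},{"rotation":[0,0,0],"translation":[0,0,100],"grip":50},{"rotation":[0,0,0],"translation":[-40,5,130],"grip":0},{"rotation":[0,0,0],"translation":[-189,13,130],"grip":0},{"rotation":[0,0,0],"translation":[-189,13,130],"grip":0},{"rotation":[0,0,0],"translation":[-189,13,130],"grip":0},{"rotation":[0,0,0],"translation":[-189,13,130],"grip":0},{"rotation":[0,0,0],"translation":[-189,13,130],"grip":0},{"rotation":[0,0,0],"translation":[-189,13,130],"grip":0}]' 20
python3 look.py w12 plunger_top isolator_tip isolator_base
python3 -c "
from look import *
look('s3',['isolator_tip','isolator_base'],'side',Z)
look('c3',['isolator_tip','isolator_base'],'scene',Z)"
```

```text
time: 37.55
ee_pos: [0.4308, 0.3687, 0.2032]
tcp_rot: [180.0, 0.1, -172.4]
wrist_force: [0.9, 0.4, -0.4]
opening: -0.0001
grasp_force: 0.0
plunger_top 0.91 322 223 [0.431 0.371 0.068] z0.067 [0.4308 0.3715 0.067 ]
isolator_base 0.62 287 323 [0.42  0.356 0.244] z0 [0.5751 0.3505 0.    ]
isolator_tip 0.81 241 372 [0.606 0.363 0.103] z0.092 [0.6109 0.3576 0.092 ]
isolator_tip 0.71 307 193 [0.437 0.439 0.63 ] z0.092 [ 0.6949 -0.1087  0.092 ]
isolator_base 0.57 265 400 [0.567 0.363 0.031] z0 [0.5775 0.349  0.    ]
isolator_tip 0.69 379 338 [ 0.826 -0.028  0.022] z0.092 [ 0.8474 -0.064   0.092 ]
isolator_tip 0.63 415 187 [0.626 0.348 0.097] z0.092 [0.6231 0.3513 0.092 ]
isolator_base 0.63 395 209 [0.586 0.331 0.001] z0 [0.5846 0.332  0.    ]
```

View pics/w12.png

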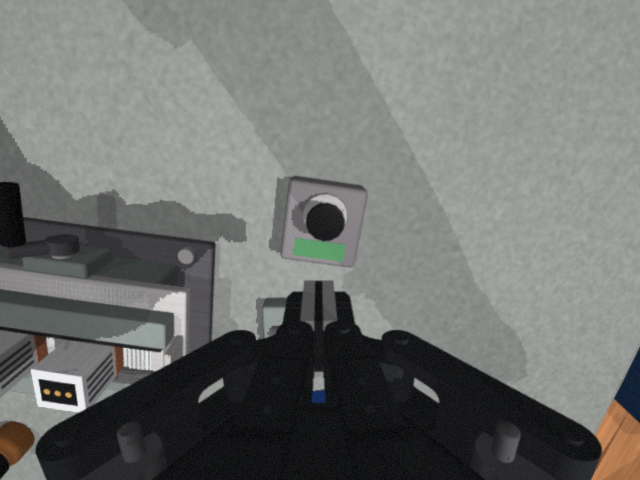

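```bash
python3 - <<'E'
from h import *
for a,b,(u,v) in (('side0','s3',(243,371)),('scene0','c3',(413,184))):
    for n in (a,b):
        g=cv2.imread(f'pics/{n}.png',0)[v-11:v+12,u-11:u+12]; ys,xs=np.nonzero(g<60); print(n,len(xs),xs.mean()+u-11,ys.mean()+v-11)
E
python3 -m jog '[{"rotation":[0,0,0],"translation":[0,2,-50],"grip":0},{"rotation":[0,0,0],"translation":[0,2,-100],"grip":0},{"rotation":[0,0,0],"translation":[0,2,-125],"grip":0},{"rotation":[0,0,0],"translation":[0,2,-134],"grip":0},{"rotation":[0,0,0],"translation":[0,2,-140],"grip":0},{"rotation":[0,0,0],"translation":[0,2,-145],"grip":0},{"rotation":[0,0,0],"translation":[0,2,-147],"grip":0},{"rotation":[0,0,0],"translation":[0,2,-147],"grip":0}]' 20
```

```text
side0 156 241.67948717948718 370.53205128205127
s3 164 240.3719512195122 370.5426829268293
scene0 45 412.73333333333335 183.93333333333334
c3 47 413.468085106383 184.4255319148936
time: 38.85
ee_pos: [0.4306, 0.3712, 0.0572]
tcp_rot: [179.9, 0.1, -172.4]
wrist_force: [-0.6, -2.6, 4.6]
opening: -0.0001
grasp_force: 2.5
```

```bash
python3 -m jog '[{"rotation":[0,0,0],"translation":[0,0,-2],"grip":0},{"rotation":[0,0,0],"translation":[0,0,-4],"grip":0},{"rotation":[0,0,0],"translation":[0,0,-4],"grip":0},{"rotation":[0,0,0],"translation":[0,0,-4],"grip":0}]' 20
```

```text
time: 39.25
ee_pos: [0.4307, 0.3713, 0.0549]
tcp_rot: [179.9, 0.2, -172.4]
wrist_force: [-4.9, -4.5, 17.6]
opening: -0.0002
grasp_force: 8.7
```

```bash
python3 -m jog '[{"rotation":[0,0,0],"translation":[0,0,20],"grip":0},{"rotation":[0,0,0],"translation":[0,0,60],"grip":0},{"rotation":[0,0,0],"translation":[0,0,110],"grip":0},{"rotation":[0,0,0],"translation":[-60,0,200],"grip":0},{"rotation":[0,0,0],"translation":[-60,0,200],"grip":0},{"rotation":[0,0,0],"translation":[-60,0,200],"grip":0},{"rotation":[0,0,0],"translation":[-60,0,200],"grip":0}]' 20
python3 -c "
from look import *
p,d,P=look('s4',['module1','isolator_tip','plunger_top','crank_knob'],'side',Z)
save('s4c.png',cv2.resize(p[160:470,130:470],None,fx=1.9,fy=1.9))"
```

```text
time: 39.95
ee_pos: [0.3702, 0.3716, 0.2543]
tcp_rot: [179.8, 0.2, -172.3]
wrist_force: [1.1, -0.5, -0.5]
opening: -0.0002
grasp_force: 0.0
module1 0.97 300 306 [0.572 0.198 0.103] z0 [0.6065 0.1295 0.    ]
module1 0.78 315 280 [0.574 0.121 0.092] z0 [0.6059 0.0526 0.    ]
isolator_tip 0.59 243 371 [0.605 0.359 0.1  ] z0.092 [0.6084 0.3554 0.092 ]
plunger_top 0.6 332 426 [0.433 0.376 0.066] z0.067 [0.4322 0.3768 0.067 ]
crank_knob 0.71 263 400 [0.569 0.366 0.036] z0.06 [0.5612 0.3757 0.06  ]
```

View pics/s4c.png

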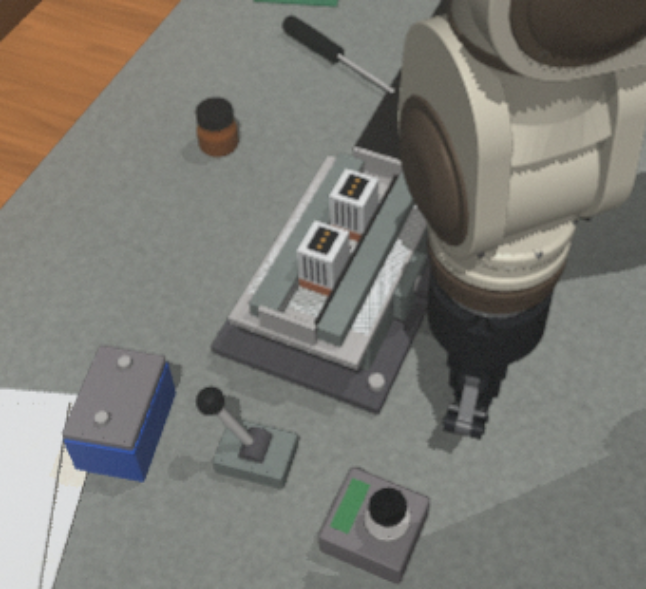

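Both modules stand clamped (352,195; 323,255), the isolator is on and the plunger is back up.

```bash
python3 -c "
from workcell import bot
print(bot.job_done())"
```

```text
the job is handed in; nothing more can be done
None
```

The job is handed in: I switched the isolator off, clamped both modules present upright against the fixed jaw, switched the isolator back on, and pressed the tester's plunger to its stop and let it go, in about 40 s of the 210 s allowed.

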